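# Tuck the lazy Susan into the corner by the fridge

### The job

Clear the worktop: push the orange lazy Susan, with the two jam jars riding on it, along the surface into the corner until its rim rests against both the side of the fridge and the low half-wall at the back. Push only on the lazy Susan itself: do not lift it, do not take hold of the jars, and keep both jars standing in their places on it. Leave everything else on the worktop where it is.

Things in the scene. Friction and masses are not known exactly. Their poses are not given: they have to be found in the camera images.
- susan: Orange lazy Susan, to be pushed; 0.35 kg plus jars. A round tray, 220 mm in diameter, turns freely on a footed base 144 mm in diameter. The tray's rim is upright outside, 20 to 36 mm above the worktop, hollow beneath; its floor is at 27 mm, with a 9 mm lip. It tends to slip round a single finger. Origin: on its axis, at the worktop. Pose is the base's; how the tray is turned does not matter.
- jar_a_center (a point): Small glass jam jar with a steel screw-top lid (dark red jam) standing on the lazy Susan's tray, about 37 mm from its axis. 62 mm in diameter, 78 mm tall, about 0.2 kg; its lid is 105 mm above the worktop. The point is its centre, half-way up; z is its upright axis.
- jar_b_center (a point): The other jam jar (orange jam), same size and mass, on the opposite side of the lazy Susan's axis. The point is its centre, half-way up; z is its upright axis.
- fridge_side (a point): Point on the flat white side panel of the compact fridge at the left end of the worktop (fixed). The panel is upright, in the point's x-z plane, facing -y; it runs from 180 mm nearer the robot than the point to 240 mm beyond it and stands 90 mm above the worktop. The point is 30 mm above the worktop.
- wall_face (a point): Point on the plastered face of the low half-wall along the back of the worktop (fixed). The face is upright, in the point's y-z plane, facing -x; it runs the whole length of the worktop. The tiled ledge on top is 54 mm above the worktop, the point 30 mm.
- shaker: Steel salt shaker, 40 mm in diameter, 71 mm tall, standing close to the half-wall, between it and the lazy Susan's first place. Leave alone. Origin: centre of its underside.
- coaster: Round bamboo coaster, 90 mm in diameter, 9 mm thick, on the robot's side of the worktop, under the mug. Leave alone. Origin: centre of its underside.
- mug: White mug, 80 mm in diameter, 92 mm tall, handle reaching 37 mm out along its +y, standing on the coaster. Leave alone. Origin: centre of its underside.
- tongs: Stainless tongs lying on the right of the worktop along their x axis, 250 mm long, 60 mm wide, 24 mm high. Leave alone. Origin: middle of their length, at the worktop.
- canister: White sugar canister with a steel lid, 94 mm in diameter, 128 mm tall with its knob, on the right near the robot. Leave alone. Origin: centre of its underside.
- spoon: Steel teaspoon lying on the robot's side of the worktop, 150 mm long, along its x axis, 32 mm wide at the bowl. Leave alone. Origin: middle, at the worktop.

How it is judged (in metres and radians):
At the end, for the whole second after the job is handed in: The lazy Susan stands flat and still on the worktop with its rim no more than 6 mm from the fridge's side panel and no more than 6 mm from the half-wall's face, and both jars stand upright on it, their axes within 55 mm of its own (y of susan in the frame of fridge_side above -0.116 m and x of susan in the frame of wall_face above -0.116 m and height (world z) of susan below 0.004 m and angle between susan's own z axis and vertical below 0.05 rad and angle between each of jar_a_center, jar_b_center's own z axis and vertical below 0.08 rad and horizontal distance between each of jar_a_center, jar_b_center and susan below 0.055 m and linear speed of susan below 0.01 m/s); the robot touches nothing.
It fails at once if the lazy Susan is lifted off the worktop or tipped (height (world z) of susan above 0.012 m or angle between susan's own z axis and vertical above 0.12 rad).
It fails at once if a jar is taken hold of or pushed hard with the fingers (contact force between the fingers and jar_a above 3 N or contact force between the fingers and jar_b above 3 N).
It fails at once if a jar is lifted, tipped or shifted out of its place on the lazy Susan (z of any of jar_a_center, jar_b_center in the frame of susan above 0.078 m or angle between any of jar_a_center, jar_b_center's own z axis and vertical above 0.25 rad or horizontal distance between any of jar_a_center, jar_b_center and susan above 0.06 m).
It fails at once if something else on the worktop is moved by more than 2 cm (distance of any of shaker, coaster, mug, tongs, canister, spoon from where it was at the start of the episode above 0.02 m).
It also fails if it takes over 67 s, if anything falls off the work surface, if the arm or the gripper's body presses on something with over 40 N, if the wrist force passes 120 N, or if a joint passes its speed limit or range.

### The arm

A 6-joint arm with a two-finger parallel gripper is mounted at the origin on the work surface. World frame = base frame: x ahead of the robot, y to its left, z up, the work surface at z = 0. Lengths are in m, angles in degrees, forces in N, time in s.
With the tool pointing down it reaches from about 0.375 to 0.9 m from the base axis. Payload 3.1 kg.
Tool frame: the origin (TCP) lies where the fingers leave the gripper's body, on its centre line; the fingertips stand bot.tips_ahead ahead of it and the grasp point (between the pads) lies 51 mm ahead of it (bot.tips_ahead is the distance from the TCP to the fingertips, in m); z points along the fingers, x is the direction in which the jaws open and shut, and the axes are right-handed (so a half turn about z gives the same grasp; the last joint's range is limited). The gripper opens to 87 mm and grips with 3 to 60 N. Pads are 19 mm wide; open, the fingers measure 117 mm over their backs; the gripper's body (75 mm by 190 mm) begins 51 mm behind the grasp point.
Start: joints at [62.366, 30.224, 82.088, -0, 67.689, -10.227], TCP at [0.187, 0.596, 0.292] pointing down, gripper open.
Joint ranges: [-176.69, 176.69], [-43.24, 126.21], [12.49, 139.97], [-82, 262], [0, 151.66], [-163.58, 163.58]. Speed limits (degrees/s): [159.86, 159.86, 180, 180, 180, 180].

### API

Orientations are given as a 3x3 rotation matrix whose columns are the frame's x, y, z axes.
In Python, from rig import bot, vision, nets gives the robot as it stands.
- The arm moves only by the tool play_rows, never from a script. Its argument "series" is a list of rows, each an object of numbers: "tx", "ty", "tz": the shift along the world's x, y, z as a fraction of full scale; "turn": the turn about the world's z as a fraction of full scale. A call has 1 to 10 rows; each row shifts and turns the commanded pose from where the row before left it; what a row does not reach is not made up. Full scale, the value 1, is 0.8 m for a shift and 60 degrees for a turn. A row lasts 1/10 s, in which the tool goes at most 50 mm and 8.59 degrees, less where a joint would pass 70% of its speed; a pose out of reach is approached as far as the arm can. A call with a number of a shift or a turn outside -1 to 1 is refused whole. A call with a gripper value outside its range is refused whole. "gripper" is the opening, from 0 (shut) to 1 (fully open), set as the call begins (left out, the last holds). The fingers move at their own pace and stop on an object; the grip force is fixed at half the most. Time passes only in rows, so rows that do not move let the fingers close. It gives the time, the measured TCP pose, the force and the opening at its end, in the units of the state.
- bot.read_state(): the state, without advancing time (a new reading comes with each control period).
- vision.capture(name): name is "side" or "top" or "wrist"; returns a dict with "pixels" (420x560x3 uint8, blue, green, red), "fx", "fy", "cx", "cy" (pixels), "extrinsics" (4x4, takes a point from camera to world coordinates). Camera axes: x right, y down, z forward; pixel columns grow to the right and rows downward; lengths in m; the calibration is good to about 2 mm. A picture is of the moment at which its call begins. There is no depth.
- bot.hand_in(): hands the job in, once; it reports no verdict.
Trained networks look in a picture, given as the dict that the camera call returned (one of the last four; its "shot" number tells which), for a name from the list of things; names that differ only in an ending like _2 or _b are one class to them, and where a whole thing is asked for, a point or a joint stands for the part that bears it (a point fixed in the world has none). Each returns a list of dicts, best first, with "confidence" (0 to 1); they miss things now and then, are a little off and sometimes report something else, mostly with a low value. They report only what shows in the picture. A call takes as long as a camera call.
- nets.look_for(picture, query): "at" ([column, row] as shares, 0 to 1, of the picture: columns of its width, rows of its height, amid what is visible of it).
- nets.masks_of(picture, query): "region" (420x560 bool, what is visible of it) and "at" ([column, row] as shares, 0 to 1, of the picture: columns of its width, rows of its height, amid what is visible of it).
The state is a dict: "time_s": time; "joint_positions": joint angles; "qvel": joint speeds; "tau": joint torques, N m; "position": TCP position; "tcp_rot": TCP orientation; "force": force on the tool from outside, world axes, zero at the start; "moment": the same for the moment, N m; "opening": opening from 0.0 (shut) to 1.0 (fully open).
Only numpy, scipy, OpenCV 4.12 (cv2) and the standard library are available. Lean on these libraries where they do the work, as an engineer would, in place of code of your own. Each camera call takes 0.05 s, during which the arm holds its last target.

## Working session

There is one attempt and no reset: what is moved stays moved. The work goes in short steps, Python scripts to look and compute and a tool call to move; the robot and the scene stay as the last step left them, time stands still between calls to the robot, and variables do not carry over. Pictures are saved under pics/ and viewed, and the job is handed in when it is done.

Besides the shell and the picture viewer there is one more tool, called after ">>>" as name(argument=value, ...) on one line, values as JSON. play_rows: Moves the arm, as the interface text tells. Shift numbers are shares of 0.8 m and turn numbers shares of 60 degrees, none past 1 either way. Its arguments: {"type":"object","properties":{"series":{"type":"array"},"gripper":{"type":"number"}},"required":["series"]}

```bash
mkdir -p pics; ls; python3 - <<'E'
from rig import bot, vision, nets
import cv2
s=bot.read_state(); print(s, bot.tips_ahead)
for n in ("top","side","wrist"):
    p=vision.capture(n); cv2.imwrite(f"pics/{n}0.png",p["pixels"]); print(n,p["fx"],p["fy"],p["cx"],p["cy"],p["extrinsics"])
E
```

```text
pics
{'time_s': 0.0, 'joint_positions': array([ 6.23686241e+01,  3.02793041e+01,  8.21561728e+01, -6.42228267e-04,
        6.76885227e+01, -1.02286598e+01]), 'qvel': array([ 0.07183749,  0.02012211,  0.07404258,  0.00751559, -0.00807561,
       -0.03130278]), 'tau': array([ 3.84761006e-04, -4.40045643e+01, -1.76588380e+01,  6.33170432e-02,
        5.83713083e-02, -1.69567361e-04]), 'position': array([0.1866439 , 0.59587287, 0.29126903]), 'tcp_rot': array([[ 2.99080897e-01,  9.54227241e-01, -9.94527769e-04],
       [ 9.54225379e-01, -2.99082316e-01, -1.92218080e-03],
       [-2.13164295e-03, -3.74116079e-04, -9.99997658e-01]]), 'force': array([0.31979033, 0.79278723, 0.27346337]), 'moment': array([-0.06192463, -0.0054445 , -0.03921453]), 'opening': 1.0036087535488412} 0.0697
top 428.5773079911929 428.5773079911929 284.88805726157557 209.37826660741493 [[ 2.12947816e-03 -9.80995305e-01  1.94019785e-01  2.98813603e-01]
 [-9.99972698e-01 -7.16075978e-04  7.35467697e-03 -6.69381670e-02]
 [-7.07597067e-03 -1.94030149e-01 -9.80970046e-01  1.18115793e+00]
 [ 0.00000000e+00  0.00000000e+00  0.00000000e+00  1.00000000e+00]]
side 407.90841551180415 407.90841551180415 280.5122488314163 206.21733448891078 [[-0.95184177 -0.24072474  0.18986531  0.3031616 ]
 [-0.3065417   0.7362828  -0.60325768  0.61202156]
 [ 0.00542448 -0.6324075  -0.77461689  0.95099604]
 [ 0.          0.          0.          1.        ]]
wrist 332.8126458343003 332.8126458343003 280.0052089330346 210.57841886854155 [[ 0.30063821  0.91213689  0.27860898  0.11018834]
 [ 0.95373707 -0.28706373 -0.0893309   0.62021788]
 [-0.00150348  0.292576   -0.95624109  0.3838271 ]
 [ 0.          0.          0.          1.        ]]
```

View pics/top0.png

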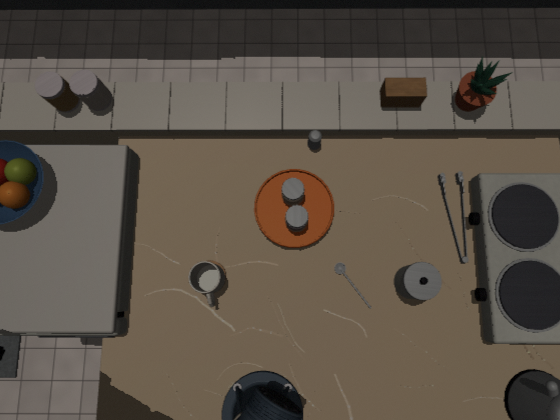

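View pics/side0.png

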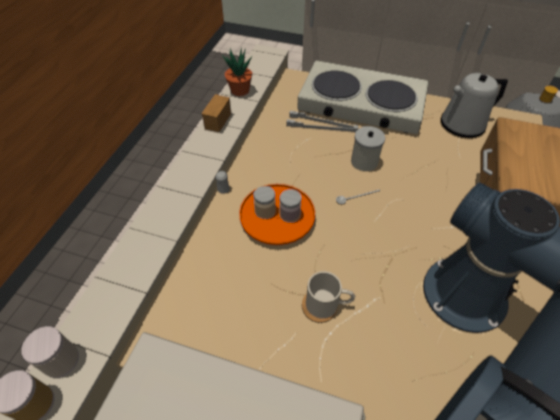

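View pics/wrist0.png

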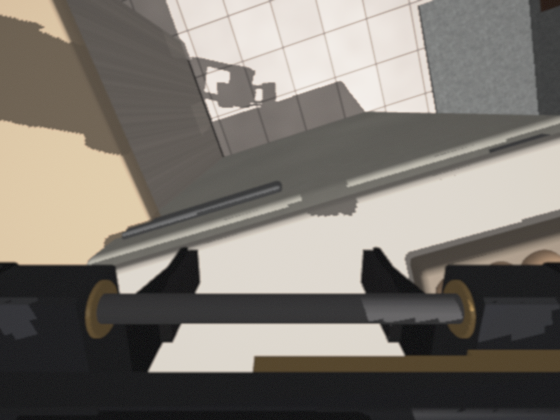

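```bash
cat > h.py <<'E'
from rig import bot, vision, nets
import cv2, numpy as np
def ray(p,uv,z):
    E=p["extrinsics"]; d=E[:3,:3]@np.array([(uv[0]-p["cx"])/p["fx"],(uv[1]-p["cy"])/p["fy"],1.]); o=E[:3,3]
    return o+d*(z-o[2])/d[2]
def proj(p,X):
    E=p["extrinsics"]; c=E[:3,:3].T@(np.asarray(X)-E[:3,3]); return np.array([p["fx"]*c[0]/c[2]+p["cx"],p["fy"]*c[1]/c[2]+p["cy"]])
def susan(p):
    m=nets.masks_of(p,"susan")
    if not m: return None
    r=m[0]["region"].astype(np.uint8)
    c,_=cv2.findContours(r,cv2.RETR_EXTERNAL,cv2.CHAIN_APPROX_NONE); c=max(c,key=cv2.contourArea)[:,0,:]
    P=np.array([ray(p,q,0.036)[:2] for q in cv2.convexHull(c)[:,0,:].astype(float)])
    from scipy.optimize import least_squares
    f=least_squares(lambda s:np.hypot(P[:,0]-s[0],P[:,1]-s[1])-.11,P.mean(0),loss="soft_l1",f_scale=.002)
    return m[0]["confidence"],f.x,np.abs(f.fun).max()
E
python3 - <<'E'
from h import *
p=vision.capture("top"); im=p["pixels"]
print(susan(p))
for n,z in (("jar_a_center",.105),("shaker",.04),("coaster",.009),("mug",.092),("tongs",.01),("canister",.1),("spoon",.005)):
    for r in nets.look_for(p,n)[:2]:
        uv=np.array(r["at"])*[560,420]; print(n,round(r["confidence"],2),uv.round(),ray(p,uv,z).round(3))
q=vision.capture("side"); print(susan(q))
cv2.imwrite("pics/c1.png",cv2.convertScaleAbs(cv2.resize(im[100:230,90:220],None,fx=5,fy=5,interpolation=0)[:600],alpha=2))
cv2.imwrite("pics/c2.png",cv2.convertScaleAbs(cv2.resize(im[110:270,180:360],None,fx=4,fy=4,interpolation=0)[:600],alpha=1.5))
E
```

```text
(0.58, array([ 0.53125957, -0.08181102]), np.float64(0.0016323782385183339))
jar_a_center 0.85 [295. 221.] [ 0.482 -0.083  0.105]
jar_a_center 0.63 [418. 286.] [ 0.319 -0.388  0.105]
shaker 0.62 [316. 137.] [ 0.731 -0.144  0.04 ]
shaker 0.58 [293. 190.] [ 0.578 -0.081  0.04 ]
coaster 0.42 [215. 265.] [0.376 0.13  0.009]
mug 0.58 [206. 276.] [0.344 0.14  0.092]
mug 0.42 [315. 139.] [ 0.707 -0.138  0.092]
tongs 0.93 [460. 203.] [ 0.549 -0.545  0.01 ]
canister 0.98 [419. 286.] [ 0.32  -0.392  0.1  ]
spoon 0.51 [342. 271.] [ 0.36  -0.213  0.005]
(0.93, array([ 0.52942283, -0.07483787]), np.float64(0.002819121629171306))
```

View pics/c1.png

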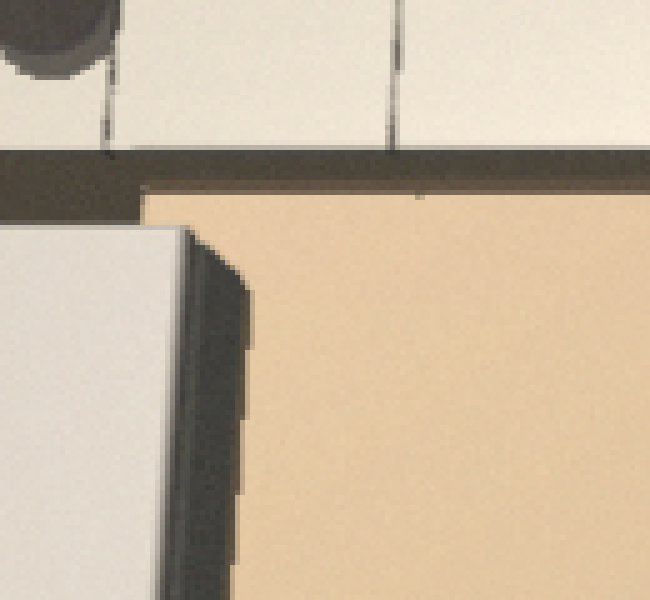

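View pics/c2.png

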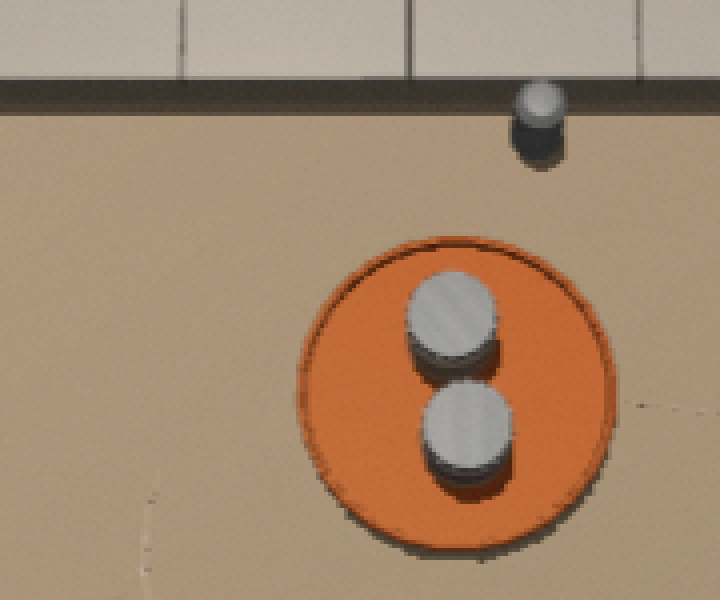

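```bash
python3 - <<'E'
from h import *
p=vision.capture("top"); im=p["pixels"]
for n,uv,z in (("fr top back",(127.4,145.5),.09),("fr top mid",(122,220),.09),("fr top near",(117,332),.09),("strip right at 160",(139.5,160),0),("wall bot L",(150,138.8),0),("wall bot R",(300,138.8),0),("wall bot RR",(470,138),0),("wall top",(150,130),.054),("wall top",(400,130),.054),("worktop L",(118.5,142),0),("sus",(294.4,208.7),.036),("jar",(180+452/4,110+312/4),.105),("jar",(180+468/4,110+424/4),.105),("shaker",(180+541/4,110+104/4),.071),("mug",(207,279),.092),("mughandle",(210,303),.05),("spoon",(340,269),0),("spoon",(370,306),0)):
    print(n,ray(p,uv,z).round(4))
q=vision.capture("side")
cv2.imwrite("pics/c3.png",cv2.convertScaleAbs(cv2.resize(q["pixels"][150:270,190:380],None,fx=4,fy=4,interpolation=0),alpha=1.5))
cv2.imwrite("pics/c4.png",cv2.convertScaleAbs(cv2.resize(q["pixels"][280:420,80:270],None,fx=4,fy=4,interpolation=0),alpha=1.5))
cv2.imwrite("pics/c5.png",cv2.convertScaleAbs(cv2.resize(im[130:350,90:240],None,fx=2.7,fy=2.7,interpolation=0),alpha=2))
E
```

```text
fr top back [0.6889 0.3639 0.09  ]
fr top mid [0.4863 0.363  0.09  ]
fr top near [0.2065 0.3541 0.09  ]
strip right at 160 [0.6772 0.3613 0.    ]
wall bot L [0.7416 0.335  0.    ]
wall bot R [ 0.7413 -0.1015  0.    ]
wall bot RR [ 0.7435 -0.5937  0.    ]
wall top [0.7472 0.3183 0.054 ]
wall top [ 0.7467 -0.3777  0.054 ]
worktop L [0.7318 0.4262 0.    ]
sus [ 0.5272 -0.0843  0.036 ]
jar [ 0.568  -0.0797  0.105 ]
jar [ 0.4945 -0.0898  0.105 ]
shaker [ 0.7228 -0.1411  0.071 ]
mug [0.3357 0.1366 0.092 ]
mughandle [0.276  0.1344 0.05  ]
spoon [ 0.3665 -0.209   0.    ]
spoon [ 0.2681 -0.2872  0.    ]
```

View pics/c3.png

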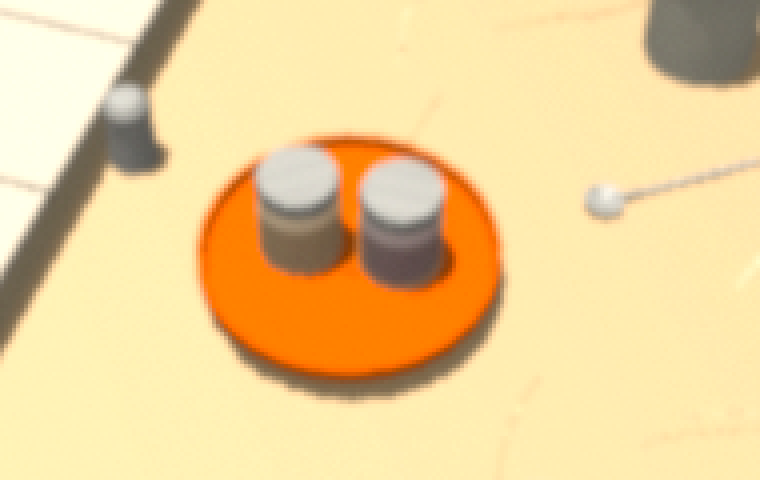

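View pics/c4.png

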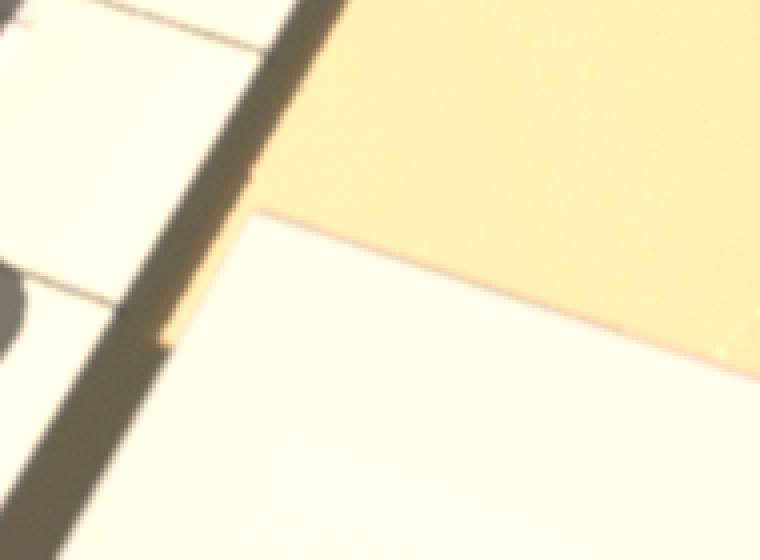

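View pics/c5.png

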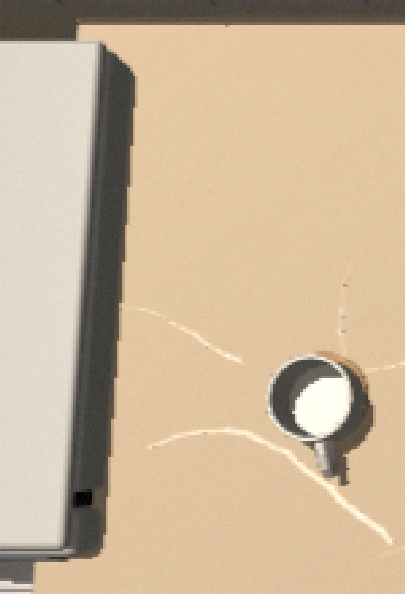

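>>> play_rows(series=[{"tx": 0.033, "ty": -0.037, "turn": -0.075}, {"tx": 0.033, "ty": -0.037, "turn": -0.075}, {"tx": 0.033, "ty": -0.037, "turn": -0.075}, {"tx": 0.033, "ty": -0.037, "turn": -0.075}, {"tx": 0.033, "ty": -0.037, "turn": -0.075}, {"tx": 0.033, "ty": -0.037, "turn": -0.075}, {"tx": 0.033, "ty": -0.037, "turn": -0.075}, {"tx": 0.033, "ty": -0.037, "turn": -0.075}, {"tx": 0.033, "ty": -0.037, "turn": -0.075}, {"tx": 0.033, "ty": -0.037, "turn": -0.075}], gripper=1)

```text
invalid input
```

>>> play_rows(series=[{"ty": -0.06, "turn": -0.075}, {"ty": -0.06, "turn": -0.075}, {"ty": -0.06, "turn": -0.075}, {"ty": -0.06, "turn": -0.075}, {"ty": -0.06, "turn": -0.075}, {"ty": -0.06, "turn": -0.075}, {"ty": -0.06, "turn": -0.075}, {"ty": -0.06, "turn": -0.075}, {"ty": -0.06, "turn": -0.075}, {"ty": -0.06, "turn": -0.075}])

```text
invalid input
```

>>> play_rows(series=[{"tx": 0.033, "ty": -0.037, "tz": 0, "turn": -0.075}, {"tx": 0.033, "ty": -0.037, "tz": 0, "turn": -0.075}, {"tx": 0.033, "ty": -0.037, "tz": 0, "turn": -0.075}, {"tx": 0.033, "ty": -0.037, "tz": 0, "turn": -0.075}, {"tx": 0.033, "ty": -0.037, "tz": 0, "turn": -0.075}, {"tx": 0.033, "ty": -0.037, "tz": 0, "turn": -0.075}, {"tx": 0.033, "ty": -0.037, "tz": 0, "turn": -0.075}, {"tx": 0.033, "ty": -0.037, "tz": 0, "turn": -0.075}, {"tx": 0.033, "ty": -0.037, "tz": 0, "turn": -0.075}, {"tx": 0.033, "ty": -0.037, "tz": 0, "turn": -0.075}])

```text
time_s: 1.8
position: [0.4519, 0.2991, 0.2925]
tcp_rot: [[0.888, 0.46, 0.001], [0.46, -0.888, 0.0], [0.001, -0.0, -1.0]]
force: [1.0, 0.4, 0.1]
opening: 1.0
```

>>> play_rows(series=[{"tx": 0.0045, "ty": -0.06, "tz": 0, "turn": -0.075}, {"tx": 0.0045, "ty": -0.06, "tz": 0, "turn": -0.075}, {"tx": 0.0045, "ty": -0.06, "tz": 0, "turn": -0.075}, {"tx": 0.0045, "ty": -0.06, "tz": 0, "turn": -0.075}, {"tx": 0.0045, "ty": -0.06, "tz": 0, "turn": -0.075}, {"tx": 0.0045, "ty": -0.06, "tz": 0, "turn": -0.075}, {"tx": 0.0045, "ty": -0.06, "tz": 0, "turn": -0.075}, {"tx": 0.0045, "ty": -0.06, "tz": 0, "turn": -0.075}, {"tx": 0.0045, "ty": -0.06, "tz": 0, "turn": -0.075}, {"tx": 0.0045, "ty": -0.06, "tz": 0, "turn": -0.075}])

```text
time_s: 2.8
position: [0.4868, -0.1817, 0.2925]
tcp_rot: [[0.953, -0.303, 0.001], [-0.303, -0.953, -0.0], [0.001, -0.0, -1.0]]
force: [1.1, 0.6, -0.3]
opening: 0.999
```

>>> play_rows(series=[{"tx": 0, "ty": -0.04, "tz": 0, "turn": 0}, {"tx": 0, "ty": 0, "tz": -0.04, "turn": 0}, {"tx": 0, "ty": 0, "tz": -0.04, "turn": 0}, {"tx": 0, "ty": 0, "tz": -0.04, "turn": 0}, {"tx": 0, "ty": 0, "tz": -0.04, "turn": 0}, {"tx": 0, "ty": 0, "tz": -0.04, "turn": 0}, {"tx": 0, "ty": 0, "tz": -0.03, "turn": 0}, {"tx": 0, "ty": 0, "tz": -0.015, "turn": 0}, {"tx": 0, "ty": 0, "tz": 0, "turn": 0}])

```text
time_s: 3.7
position: [0.4864, -0.2113, 0.095]
tcp_rot: [[0.954, -0.299, -0.002], [-0.299, -0.954, 0.002], [-0.003, -0.001, -1.0]]
force: [-0.4, -0.3, -0.2]
opening: 0.997
```

```bash
python3 - <<'E'
from h import *
p=vision.capture("top"); cv2.imwrite("pics/top1.png",cv2.convertScaleAbs(p["pixels"],alpha=1.5))
p=vision.capture("side"); cv2.imwrite("pics/side1.png",cv2.convertScaleAbs(cv2.resize(p["pixels"][120:320,150:410],None,fx=3,fy=3)))
print(bot.read_state()["position"],bot.read_state()["force"])
E
```

```text
[ 0.48743744 -0.21195802  0.09683941] [-0.68632114 -0.55914121 -0.32259078]
```

View pics/top1.png

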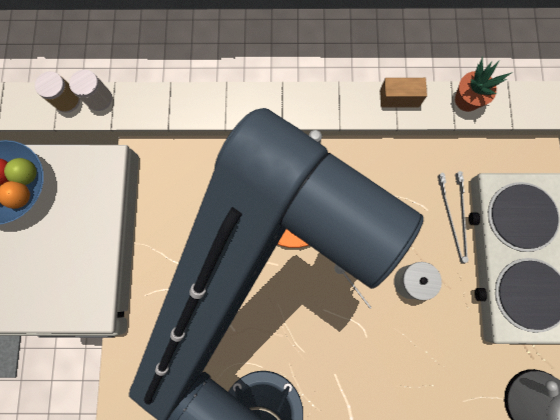

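View pics/side1.png

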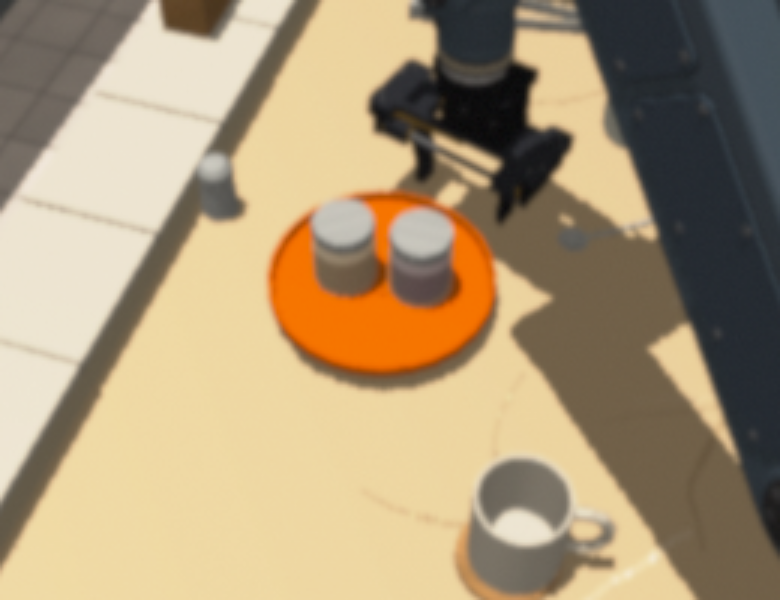

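>>> play_rows(series=[{"tx": 0, "ty": 0, "tz": -0.005, "turn": 0}, {"tx": 0.0015, "ty": 0.0048, "tz": 0, "turn": 0}, {"tx": 0.0015, "ty": 0.0048, "tz": 0, "turn": 0}, {"tx": 0.0015, "ty": 0.0048, "tz": 0, "turn": 0}, {"tx": 0.0015, "ty": 0.0048, "tz": 0, "turn": 0}, {"tx": 0.0015, "ty": 0.0048, "tz": 0, "turn": 0}, {"tx": 0.0015, "ty": 0.0048, "tz": 0, "turn": 0}, {"tx": 0.0015, "ty": 0.0048, "tz": 0, "turn": 0}, {"tx": 0.0015, "ty": 0.0048, "tz": 0, "turn": 0}, {"tx": 0.0015, "ty": 0.0048, "tz": 0, "turn": 0}])

```text
time_s: 4.8
position: [0.4984, -0.1776, 0.0923]
tcp_rot: [[0.954, -0.299, 0.001], [-0.299, -0.954, -0.001], [0.002, 0.001, -1.0]]
force: [-0.7, -3.9, -0.6]
opening: 0.996
```

```bash
cat > look.py <<'E'
import sys
from h import *
p=vision.capture("side"); cv2.imwrite(f"pics/side{sys.argv[1]}.png",cv2.resize(p["pixels"][120:420,60:410],None,fx=2,fy=2))
print(susan(p)); s=bot.read_state(); print(s["time_s"],s["position"].round(4),s["force"].round(1))
E
python3 look.py 2
```

```text
(0.97, array([ 0.52921268, -0.06591077]), np.float64(0.004163028385801459))
4.9 [ 0.4981 -0.1769  0.0923] [ 0.6 -2.8  0.4]
```

View pics/side2.png

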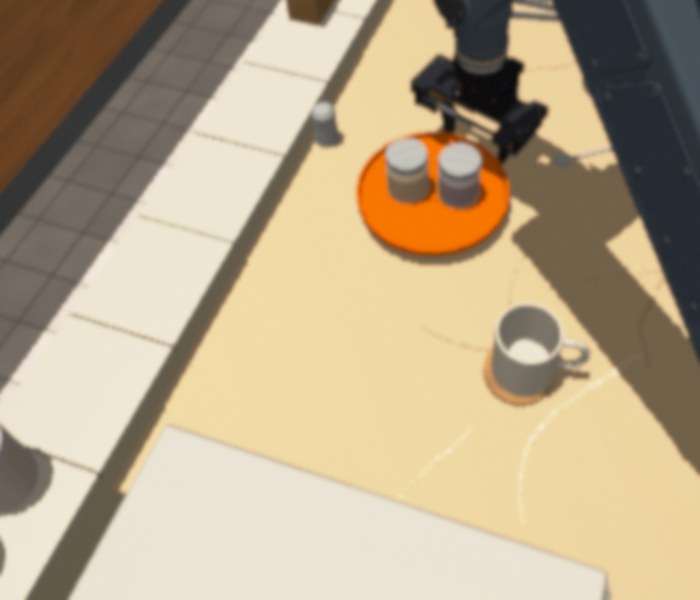

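>>> play_rows(series=[{"tx": 0.0017, "ty": 0.006, "tz": 0, "turn": 0}, {"tx": 0.0017, "ty": 0.0086, "tz": 0, "turn": 0}, {"tx": 0.0017, "ty": 0.0086, "tz": 0, "turn": 0}, {"tx": 0.0017, "ty": 0.0086, "tz": 0, "turn": 0}, {"tx": 0.0017, "ty": 0.0086, "tz": 0, "turn": 0}, {"tx": 0.0017, "ty": 0.0086, "tz": 0, "turn": 0}, {"tx": 0.0017, "ty": 0.0086, "tz": 0, "turn": 0}, {"tx": 0.0017, "ty": 0.0086, "tz": 0, "turn": 0}, {"tx": 0.0017, "ty": 0.0086, "tz": 0, "turn": 0}, {"tx": 0.0017, "ty": 0.006, "tz": 0, "turn": 0}])

```text
time_s: 5.9
position: [0.5112, -0.1116, 0.0922]
tcp_rot: [[0.954, -0.299, -0.001], [-0.299, -0.954, 0.0], [-0.001, -0.0, -1.0]]
force: [-1.1, -5.0, 0.7]
opening: 1.002
```

```bash
python3 look.py 3
```

```text
(0.68, array([ 0.54092004, -0.0008049 ]), np.float64(0.003743646772195283))
6.0 [ 0.5112 -0.1112  0.0922] [-0.1 -1.4  1.4]
```

View pics/side3.png

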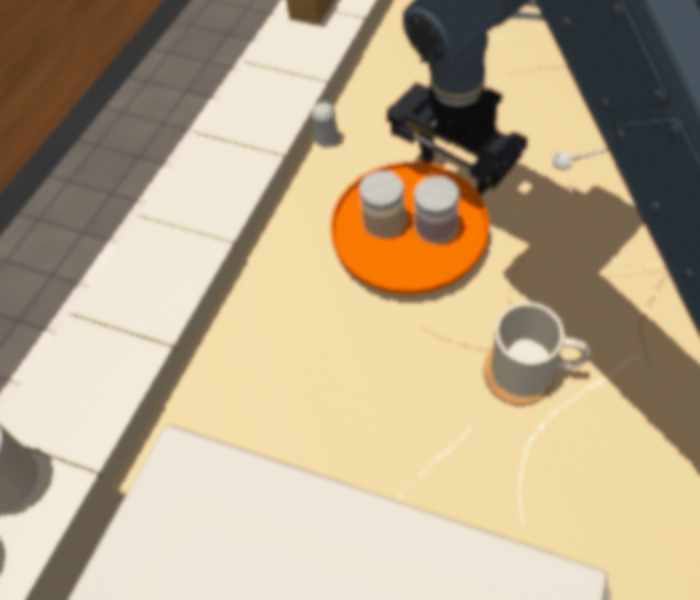

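>>> play_rows(series=[{"tx": 0.0017, "ty": 0.006, "tz": 0, "turn": 0}, {"tx": 0.0017, "ty": 0.0086, "tz": 0, "turn": 0}, {"tx": 0.0017, "ty": 0.0086, "tz": 0, "turn": 0}, {"tx": 0.0017, "ty": 0.0086, "tz": 0, "turn": 0}, {"tx": 0.0017, "ty": 0.0086, "tz": 0, "turn": 0}, {"tx": 0.0017, "ty": 0.0086, "tz": 0, "turn": 0}, {"tx": 0.0017, "ty": 0.0086, "tz": 0, "turn": 0}, {"tx": 0.0017, "ty": 0.0086, "tz": 0, "turn": 0}, {"tx": 0.0017, "ty": 0.0086, "tz": 0, "turn": 0}, {"tx": 0.0017, "ty": 0.0086, "tz": 0, "turn": 0}])

```text
time_s: 7.0
position: [0.5249, -0.0451, 0.0922]
tcp_rot: [[0.954, -0.299, -0.0], [-0.299, -0.954, 0.0], [-0.0, 0.0, -1.0]]
force: [-1.0, -5.2, 0.5]
opening: 0.996
```

>>> play_rows(series=[{"tx": 0.0017, "ty": 0.0086, "tz": 0, "turn": 0}, {"tx": 0.0017, "ty": 0.0086, "tz": 0, "turn": 0}, {"tx": 0.0017, "ty": 0.0086, "tz": 0, "turn": 0}, {"tx": 0.0017, "ty": 0.0086, "tz": 0, "turn": 0}, {"tx": 0.0017, "ty": 0.0086, "tz": 0, "turn": 0}, {"tx": 0.0017, "ty": 0.0086, "tz": 0, "turn": 0}, {"tx": 0.0017, "ty": 0.0086, "tz": 0, "turn": 0}, {"tx": 0.0017, "ty": 0.0086, "tz": 0, "turn": 0}, {"tx": 0.0017, "ty": 0.0086, "tz": 0, "turn": 0}, {"tx": 0.0017, "ty": 0.006, "tz": 0, "turn": 0}])

```text
time_s: 8.0
position: [0.5379, 0.0218, 0.0922]
tcp_rot: [[0.954, -0.298, -0.002], [-0.298, -0.954, 0.0], [-0.002, 0.0, -1.0]]
force: [-1.1, -5.6, 1.4]
opening: 0.997
```

```bash
python3 look.py 4
```

```text
(0.91, array([0.56793281, 0.13141063]), np.float64(0.002868178293090329))
8.1 [0.5381 0.0222 0.0922] [-0.9 -1.2  0.6]
```

View pics/side4.png

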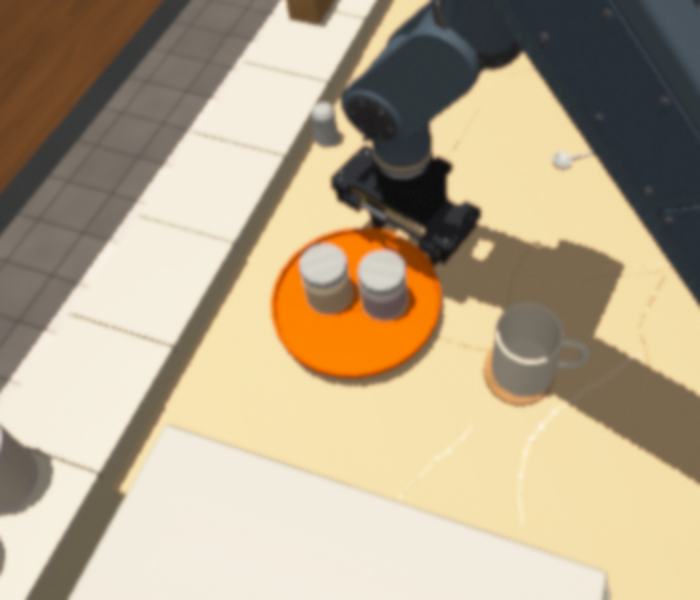

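>>> play_rows(series=[{"tx": 0.0017, "ty": 0.006, "tz": 0, "turn": 0}, {"tx": 0.0017, "ty": 0.0086, "tz": 0, "turn": 0}, {"tx": 0.0017, "ty": 0.0086, "tz": 0, "turn": 0}, {"tx": 0.0017, "ty": 0.0086, "tz": 0, "turn": 0}, {"tx": 0.0017, "ty": 0.0086, "tz": 0, "turn": 0}, {"tx": 0.0017, "ty": 0.0086, "tz": 0, "turn": 0}, {"tx": 0.0017, "ty": 0.0086, "tz": 0, "turn": 0}, {"tx": 0.0017, "ty": 0.0086, "tz": 0, "turn": 0}, {"tx": 0.0017, "ty": 0.0086, "tz": 0, "turn": 0}, {"tx": 0.0017, "ty": 0.005, "tz": 0, "turn": 0}])

```text
time_s: 9.1
position: [0.5515, 0.085, 0.0921]
tcp_rot: [[0.954, -0.299, -0.002], [-0.299, -0.954, -0.0], [-0.002, 0.001, -1.0]]
force: [-1.8, -5.2, 2.0]
opening: 1.001
```

```bash
python3 look.py 5
```

```text
(0.75, array([0.58169346, 0.19440523]), np.float64(0.004680670005392115))
9.2 [0.5516 0.0854 0.0921] [-0.7 -2.3  1.7]
```

View pics/side5.png

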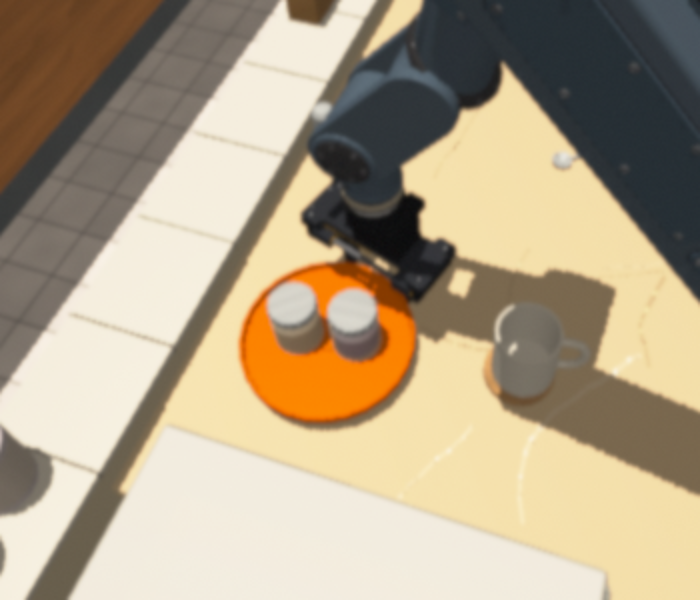

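>>> play_rows(series=[{"tx": -0.0055, "ty": -0.018, "tz": 0, "turn": 0}, {"tx": -0.0055, "ty": -0.018, "tz": 0, "turn": 0}, {"tx": -0.0075, "ty": 0, "tz": 0, "turn": -0.0525}, {"tx": -0.0075, "ty": 0, "tz": 0, "turn": -0.0525}, {"tx": -0.0075, "ty": 0.01, "tz": 0, "turn": -0.0525}, {"tx": -0.0075, "ty": 0.01, "tz": 0, "turn": -0.0525}, {"tx": 0, "ty": 0, "tz": 0, "turn": 0}, {"tx": 0, "ty": 0, "tz": 0, "turn": 0}])

```text
time_s: 10.0
position: [0.5193, 0.0713, 0.0923]
tcp_rot: [[0.866, -0.5, 0.0], [-0.5, -0.866, 0.0], [0.0, -0.0, -1.0]]
force: [0.5, 0.5, -0.3]
opening: 0.998
```

```bash
python3 look.py 6
```

```text
(0.72, array([0.58260094, 0.1946272 ]), np.float64(0.001461221868798504))
10.1 [0.5198 0.0713 0.0923] [ 0.4  0.  -0.2]
```

View pics/side6.png

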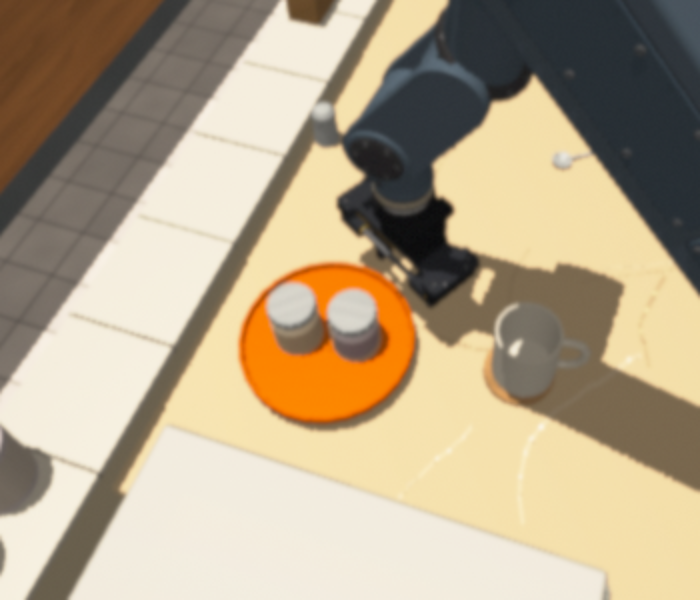

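>>> play_rows(series=[{"tx": 0.0025, "ty": 0.006, "tz": 0, "turn": 0}, {"tx": 0.0025, "ty": 0.006, "tz": 0, "turn": 0}, {"tx": 0.0025, "ty": 0.006, "tz": 0, "turn": 0}, {"tx": 0.0025, "ty": 0.006, "tz": 0, "turn": 0}, {"tx": 0.0025, "ty": 0.006, "tz": 0, "turn": 0}, {"tx": 0.005, "ty": 0.0058, "tz": 0, "turn": 0}, {"tx": 0.005, "ty": 0.0058, "tz": 0, "turn": 0}, {"tx": 0.005, "ty": 0.0058, "tz": 0, "turn": 0}, {"tx": 0.005, "ty": 0.0058, "tz": 0, "turn": 0}, {"tx": 0.005, "ty": 0.0058, "tz": 0, "turn": 0}])

```text
time_s: 11.1
position: [0.547, 0.1188, 0.0919]
tcp_rot: [[0.867, -0.498, -0.007], [-0.498, -0.867, -0.002], [-0.005, 0.005, -1.0]]
force: [-4.3, -4.3, 2.6]
opening: 1.002
```

```bash
python3 look.py 7
```

```text
(0.55, array([0.59907691, 0.21934306]), np.float64(0.008646269381566346))
11.2 [0.5479 0.1194 0.0919] [-2.6 -2.4  1.5]
```

View pics/side7.png

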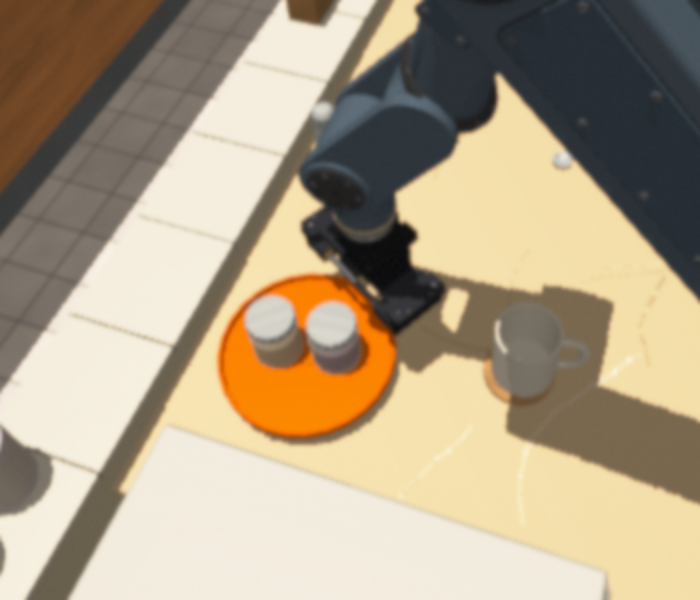

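>>> play_rows(series=[{"tx": 0.0042, "ty": 0.0047, "tz": 0, "turn": 0}, {"tx": 0.0042, "ty": 0.0047, "tz": 0, "turn": 0}, {"tx": 0.0042, "ty": 0.0047, "tz": 0, "turn": 0}, {"tx": 0.0042, "ty": 0.0047, "tz": 0, "turn": 0}, {"tx": 0.0042, "ty": 0.0047, "tz": 0, "turn": 0}, {"tx": 0.0042, "ty": 0.0047, "tz": 0, "turn": 0}, {"tx": 0.0042, "ty": 0.0047, "tz": 0, "turn": 0}])

```text
time_s: 11.9
position: [0.5708, 0.145, 0.0919]
tcp_rot: [[0.867, -0.499, -0.006], [-0.499, -0.867, -0.002], [-0.004, 0.004, -1.0]]
force: [-3.1, -4.5, 3.0]
opening: 1.0
```

```bash
python3 look.py 8
```

```text
(0.95, array([0.6217032 , 0.24338735]), np.float64(0.01351729846609849))
12.0 [0.5716 0.1455 0.0919] [-2.9 -3.   0.9]
```

View pics/side8.png

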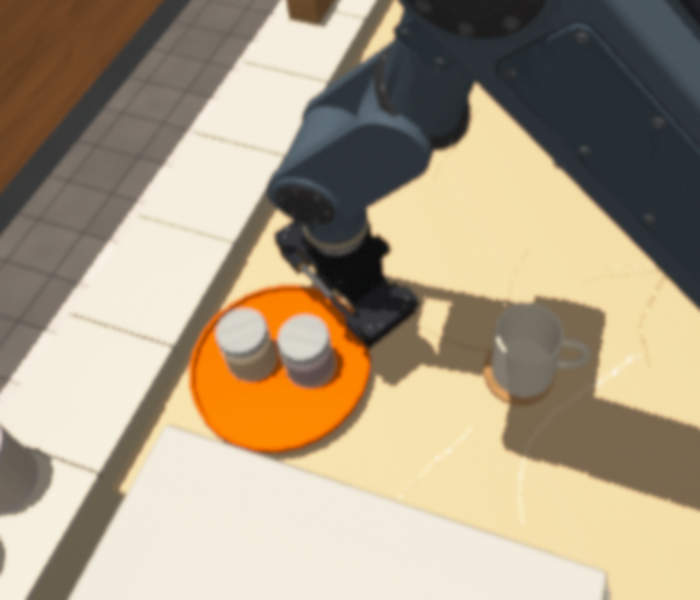

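>>> play_rows(series=[{"tx": 0.0017, "ty": 0.0019, "tz": 0, "turn": 0}, {"tx": 0.0017, "ty": 0.0019, "tz": 0, "turn": 0}, {"tx": 0.0017, "ty": 0.0019, "tz": 0, "turn": 0}, {"tx": 0.0017, "ty": 0.0019, "tz": 0, "turn": 0}])

```text
time_s: 12.4
position: [0.5766, 0.1511, 0.0919]
tcp_rot: [[0.866, -0.499, -0.004], [-0.499, -0.866, -0.001], [-0.003, 0.003, -1.0]]
force: [-4.2, -4.8, 1.9]
opening: 0.999
```

>>> play_rows(series=[{"tx": 0.0017, "ty": 0.0019, "tz": 0, "turn": 0}, {"tx": 0.0017, "ty": 0.0019, "tz": 0, "turn": 0}])

```text
time_s: 12.6
position: [0.5794, 0.1541, 0.0919]
tcp_rot: [[0.866, -0.499, -0.004], [-0.499, -0.866, -0.001], [-0.003, 0.003, -1.0]]
force: [-4.2, -4.5, 2.8]
opening: 0.999
```

>>> play_rows(series=[{"tx": 0.0017, "ty": 0.0019, "tz": 0, "turn": 0}, {"tx": 0.0017, "ty": 0.0019, "tz": 0, "turn": 0}])

```text
time_s: 12.8
position: [0.5821, 0.157, 0.0919]
tcp_rot: [[0.866, -0.5, -0.004], [-0.5, -0.866, -0.001], [-0.003, 0.003, -1.0]]
force: [-4.8, -4.4, 2.2]
opening: 0.997
```

```bash
python3 look.py 9; python3 - <<'E'
from h import *
p=vision.capture("side");cv2.imwrite("pics/s9z.png",cv2.convertScaleAbs(cv2.resize(p["pixels"][250:370,110:260],None,fx=5,fy=5),alpha=1))
print(ray(p,(144.5,333),.09),ray(p,(270,374.5),.09))
p=vision.capture("top");cv2.imwrite("pics/t9z.png",cv2.convertScaleAbs(cv2.resize(p["pixels"][110:260,110:280],None,fx=4,fy=4),alpha=2))
E
```

```text
(0.96, array([0.63307441, 0.25557554]), np.float64(0.015797372876204405))
12.9 [0.5824 0.1573 0.0919] [-3.1 -4.   2.6]
[0.68581572 0.37115162 0.09      ] [0.39883727 0.36959555 0.09      ]
```

View pics/s9z.png

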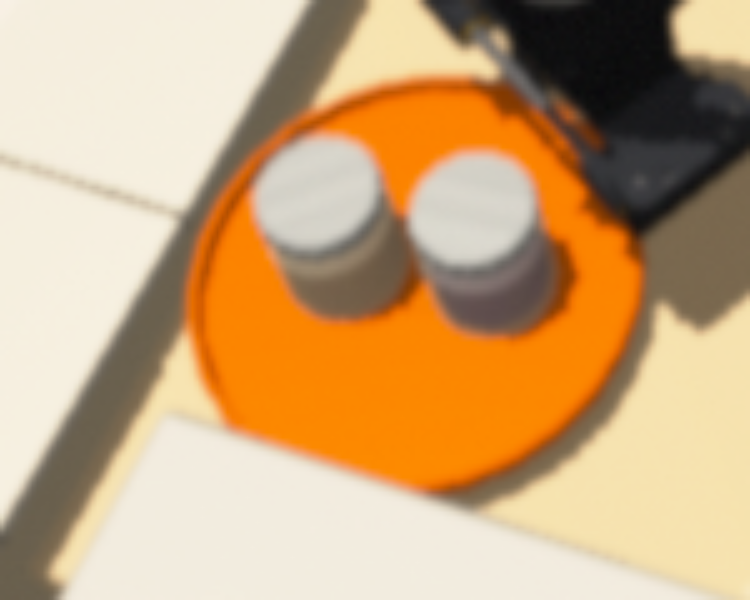

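View pics/t9z.png

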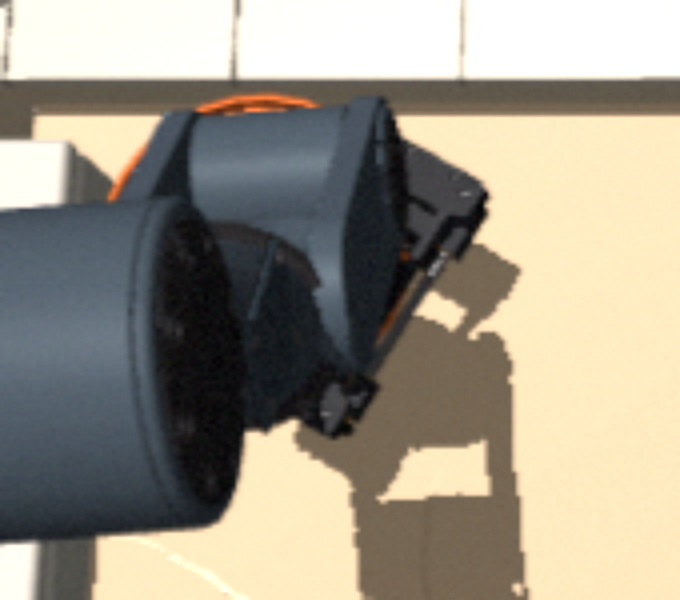

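>>> play_rows(series=[{"tx": 0.0017, "ty": 0.0019, "tz": 0, "turn": 0}, {"tx": 0.0017, "ty": 0.0019, "tz": 0, "turn": 0}])

```text
time_s: 13.2
position: [0.5847, 0.1599, 0.0919]
tcp_rot: [[0.867, -0.499, -0.005], [-0.499, -0.867, -0.002], [-0.003, 0.004, -1.0]]
force: [-5.6, -8.9, 2.7]
opening: 0.999
```

>>> play_rows(series=[{"tx": 0.0017, "ty": 0.0019, "tz": 0, "turn": 0}, {"tx": 0.0017, "ty": 0.0019, "tz": 0, "turn": 0}])

```text
time_s: 13.4
position: [0.5853, 0.1605, 0.0918]
tcp_rot: [[0.868, -0.497, -0.011], [-0.497, -0.868, -0.007], [-0.006, 0.011, -1.0]]
force: [-9.4, -17.9, 8.6]
opening: 1.002
```

>>> play_rows(series=[{"tx": 0, "ty": -0.003, "tz": 0, "turn": 0}, {"tx": 0.002, "ty": 0, "tz": 0, "turn": 0}, {"tx": 0.002, "ty": 0, "tz": 0, "turn": 0}, {"tx": 0, "ty": 0, "tz": 0, "turn": 0}])

```text
time_s: 13.8
position: [0.5873, 0.1594, 0.0914]
tcp_rot: [[0.868, -0.497, -0.013], [-0.497, -0.868, -0.004], [-0.009, 0.011, -1.0]]
force: [-9.0, -9.0, 7.1]
opening: 1.004
```

```bash
python3 - <<'E'
from h import *
s=bot.read_state();print(s["position"],s["force"])
p=vision.capture("top");im=p["pixels"].copy()
# predicted rim at z=.036 for touching pose (0.634,y)
cv2.imwrite("pics/t10z.png",cv2.convertScaleAbs(cv2.resize(im[120:180,120:230],None,fx=7,fy=7,interpolation=0),alpha=2.5))
for r in (130,131,132,133,134,135,136): print(r,[ray(p,(172,r),z)[0].round(4) for z in (.036,0)])
E
```

```text
[0.58728938 0.1594029  0.09144211] [-8.9871001  -8.95399875  7.0551034 ]
130 [np.float64(0.7543), np.float64(0.7686)]
131 [np.float64(0.7513), np.float64(0.7655)]
132 [np.float64(0.7483), np.float64(0.7624)]
133 [np.float64(0.7453), np.float64(0.7594)]
134 [np.float64(0.7423), np.float64(0.7563)]
135 [np.float64(0.7394), np.float64(0.7532)]
136 [np.float64(0.7364), np.float64(0.7501)]
```

View pics/t10z.png

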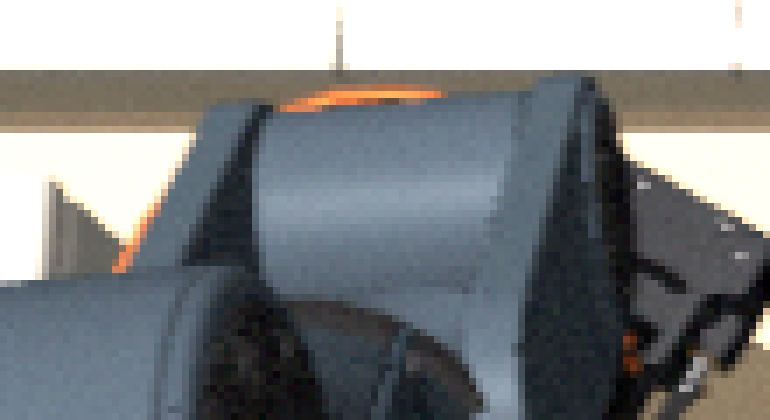

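>>> play_rows(series=[{"tx": 0.0015, "ty": 0.002, "tz": 0, "turn": 0}, {"tx": 0.0015, "ty": 0.002, "tz": 0, "turn": 0}, {"tx": 0, "ty": 0, "tz": 0, "turn": 0}])

```text
time_s: 14.15
position: [0.5878, 0.1601, 0.0914]
tcp_rot: [[0.869, -0.494, -0.019], [-0.494, -0.869, -0.01], [-0.012, 0.018, -1.0]]
force: [-13.0, -17.2, 10.2]
opening: 0.999
```

>>> play_rows(series=[{"tx": -0.002, "ty": -0.0034, "tz": 0, "turn": 0}, {"tx": -0.002, "ty": -0.0034, "tz": 0, "turn": 0}, {"tx": -0.003, "ty": -0.0052, "tz": 0, "turn": 0}, {"tx": -0.006, "ty": -0.011, "tz": 0, "turn": 0}, {"tx": -0.01, "ty": -0.018, "tz": 0, "turn": 0}, {"tx": -0.01, "ty": -0.018, "tz": 0, "turn": 0}, {"tx": -0.01, "ty": -0.018, "tz": 0, "turn": 0}, {"tx": 0, "ty": 0, "tz": 0.03, "turn": 0}, {"tx": 0, "ty": 0, "tz": 0.06, "turn": 0}, {"tx": 0, "ty": 0, "tz": 0.06, "turn": 0}])

```text
time_s: 15.15
position: [0.5592, 0.1016, 0.2125]
tcp_rot: [[0.865, -0.501, -0.003], [-0.501, -0.865, 0.0], [-0.003, 0.001, -1.0]]
force: [1.3, 1.0, -0.7]
opening: 0.999
```

>>> play_rows(series=[{"tx": 0, "ty": -0.05, "tz": 0.03, "turn": 0}, {"tx": 0, "ty": -0.05, "tz": 0.03, "turn": 0}, {"tx": 0, "ty": -0.05, "tz": 0, "turn": 0}, {"tx": 0, "ty": -0.05, "tz": 0, "turn": 0}, {"tx": 0, "ty": -0.05, "tz": 0, "turn": 0}, {"tx": 0, "ty": -0.05, "tz": 0, "turn": 0}, {"tx": 0, "ty": -0.05, "tz": 0, "turn": 0}, {"tx": 0, "ty": -0.05, "tz": 0, "turn": 0}, {"tx": 0, "ty": 0, "tz": 0, "turn": 0}])

```text
time_s: 16.05
position: [0.5599, -0.2233, 0.2603]
tcp_rot: [[0.863, -0.506, 0.002], [-0.506, -0.863, -0.003], [0.004, 0.002, -1.0]]
force: [1.1, 0.8, 1.0]
opening: 0.996
```

```bash
python3 - <<'E'
from h import *
s=bot.read_state();print(s["position"],s["force"])
p=vision.capture("top");im=p["pixels"].copy(); print(susan(p))
cv2.imwrite("pics/t11.png",cv2.convertScaleAbs(im,alpha=1.5))
cv2.imwrite("pics/t11z.png",cv2.convertScaleAbs(cv2.resize(im[120:240,110:230],None,fx=5,fy=5,interpolation=0),alpha=2))
p=vision.capture("side");cv2.imwrite("pics/s11.png",p["pixels"]); print(susan(p))
E
```

```text
[ 0.55988486 -0.22327298  0.26025872] [1.07747293 0.80841675 1.02811984]
(0.73, array([0.63829977, 0.25421868]), np.float64(0.0050118680329093585))
(0.59, array([0.63813997, 0.25757623]), np.float64(0.008160944338340692))
```

View pics/t11z.png

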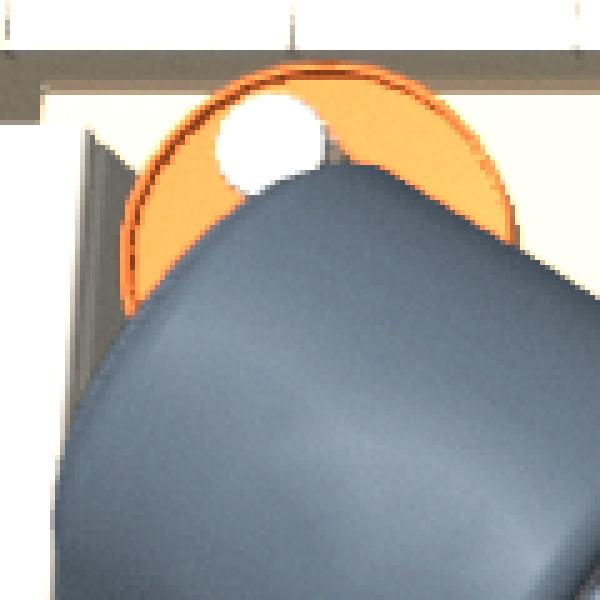

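View pics/s11.png

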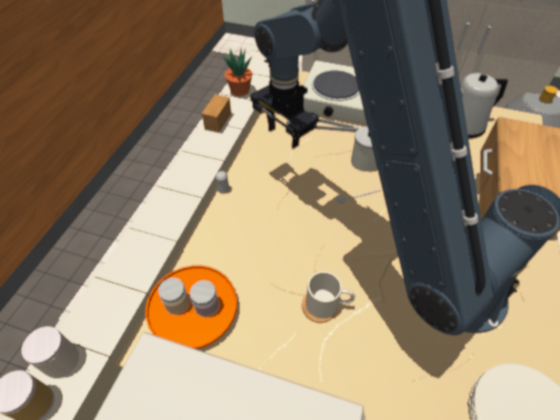

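View pics/t11.png

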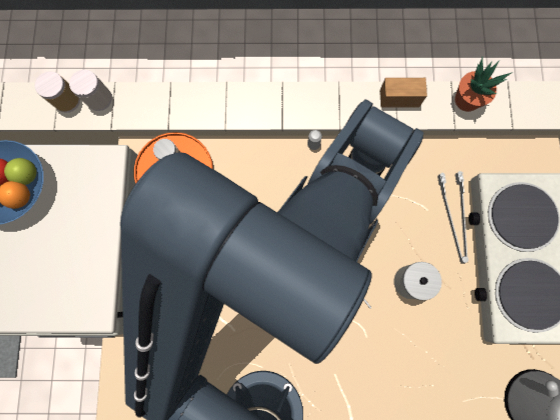

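>>> play_rows(series=[{"tx": -0.01, "ty": -0.04, "tz": 0.01, "turn": 0}, {"tx": -0.01, "ty": -0.04, "tz": 0.01, "turn": 0}, {"tx": -0.01, "ty": -0.04, "tz": 0.01, "turn": 0}, {"tx": -0.01, "ty": -0.04, "tz": 0.01, "turn": 0}, {"tx": -0.01, "ty": -0.04, "tz": 0.01, "turn": 0}, {"tx": -0.01, "ty": -0.04, "tz": 0.01, "turn": 0}, {"tx": -0.01, "ty": -0.04, "tz": 0.01, "turn": 0}, {"tx": -0.01, "ty": -0.04, "tz": 0.01, "turn": 0}, {"tx": 0, "ty": 0, "tz": 0, "turn": 0}, {"tx": 0, "ty": 0, "tz": 0, "turn": 0}])

```text
time_s: 17.25
position: [0.4965, -0.472, 0.324]
tcp_rot: [[0.866, -0.5, -0.0], [-0.5, -0.866, 0.001], [-0.001, -0.001, -1.0]]
force: [-0.7, 0.2, 0.2]
opening: 0.999
```

```bash
python3 - <<'E'
from h import *
s=bot.read_state();print(s["position"],s["force"])
p=vision.capture("top");im=p["pixels"].copy(); print(susan(p))
for n,z in (("shaker",.04),("coaster",.009),("mug",.092),("tongs",.01),("canister",.1),("spoon",.005)):
    for r in nets.look_for(p,n)[:1]:
        uv=np.array(r["at"])*[560,420]; print(n,round(r["confidence"],2),uv.round(),ray(p,uv,z).round(3))
z=cv2.convertScaleAbs(cv2.resize(im[120:240,110:230],None,fx=5,fy=5,interpolation=0),alpha=1.5)
for c,col in (((.634,.252),(255,0,0)),):
    pts=np.array([(proj(p,(c[0]+.11*np.cos(t),c[1]+.11*np.sin(t),.036))-[110,120]+.5)*5 for t in np.linspace(0,6.283,80)]).astype(int)
    cv2.polylines(z,[pts],True,col,1)
cv2.imwrite("pics/t12z.png",z)
E
```

```text
[ 0.4964853  -0.47195136  0.32396946] [-0.69002687  0.24321208  0.21960246]
(0.73, array([0.67879389, 0.17891668]), np.float64(0.039599096564315706))
shaker 0.48 [314. 141.] [ 0.719 -0.14   0.04 ]
coaster 0.4 [213. 266.] [0.374 0.137 0.009]
mug 0.88 [204. 276.] [0.342 0.146 0.092]
tongs 0.64 [446. 182.] [ 0.61  -0.511  0.01 ]
canister 0.67 [181. 169.] [0.62  0.215 0.1  ]
```

View pics/t12z.png

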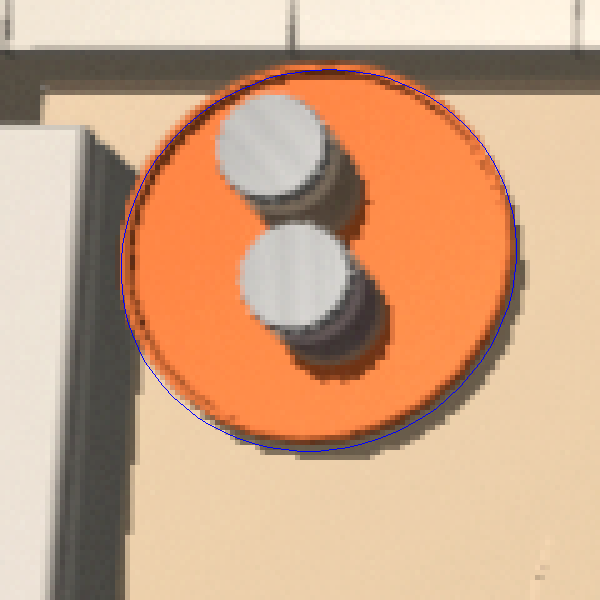

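```bash
python3 - <<'E'
from h import *
p=vision.capture("top");im=p["pixels"]
for r in (160,168,176): print(r,[int(v) for v in im[r,118:145].mean(1)])
for uv,z in (((124.5,168),.09),((126,168),.09),((134.3,168),.036),((137,200),0),((136,212),0)): print(uv,z,ray(p,uv,z).round(4))
q=vision.capture("side"); g=q["pixels"]
# susan fit by colour in both
for c in (p,q):
    i=c["pixels"].astype(int); m=((i[...,2]>1.6*i[...,1])&(i[...,2]>90)&(i[...,2]>2.5*i[...,0])).astype(np.uint8)
    cs,_=cv2.findContours(m,cv2.RETR_EXTERNAL,cv2.CHAIN_APPROX_NONE)
    k=[k for k in cs if cv2.contourArea(k)>500]
    for c_ in k:
        P=np.array([ray(c,u,.036)[:2] for u in cv2.convexHull(c_)[:,0,:].astype(float)])
        if np.hypot(*(P.mean(0)-[.635,.25]))<.06: print(P.min(0),P.max(0),[x for x in cv2.minEnclosingCircle(P.astype(np.float32))])
cv2.imwrite("pics/s12z.png",cv2.resize(g[250:360,130:250],None,fx=5,fy=5,interpolation=0))
E
```

```text
160 [151, 151, 151, 151, 150, 151, 136, 106, 74, 53, 55, 57, 50, 47, 47, 48, 48, 69, 81, 57, 41, 85, 102, 102, 102, 102, 102]
168 [150, 151, 150, 150, 151, 142, 121, 89, 60, 51, 57, 55, 49, 47, 46, 43, 86, 71, 38, 85, 103, 102, 103, 102, 103, 103, 103]
176 [151, 151, 151, 151, 148, 132, 103, 68, 49, 54, 55, 52, 46, 47, 47, 44, 85, 72, 59, 92, 103, 104, 103, 104, 103, 103, 104]
(124.5, 168) 0.09 [0.6262 0.367  0.09  ]
(126, 168) 0.09 [0.6262 0.363  0.09  ]
(134.3, 168) 0.036 [0.6424 0.3612 0.036 ]
(137, 200) 0 [0.5592 0.3603 0.    ]
(136, 212) 0 [0.5246 0.3608 0.    ]
[0.53169018 0.14435288] [0.74534042 0.36260507] [(0.6396159529685974, 0.25413861870765686), 0.10992549359798431]
[0.52774945 0.14936798] [0.75007608 0.35211908] [(0.6395766735076904, 0.2586944103240967), 0.11204372346401215]
```

View pics/s12z.png

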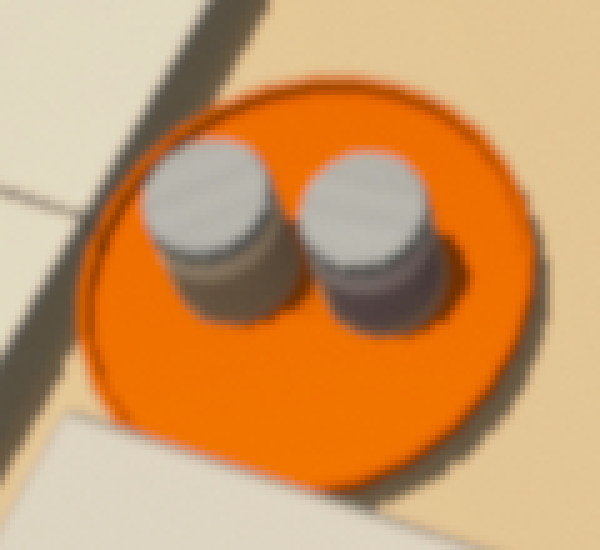

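```bash
python3 -c "
from rig import bot
print(bot.hand_in())"
```

```text
the job is handed in; nothing more can be done
None
```

I pushed the lazy Susan into the corner with both open fingers on its rim. First came one long push to the left. Then I turned the gripper to push into the corner until the arm stalled, with about 13 N of resistance from the back and 17 N from the side. I backed straight off, moved clear and handed in at about 17 s of the 67 s allowed.

**Lazy Susan:** an outline fit in the top view put its axis at about (0.639, 0.254).
- **Fridge:** the rim is at y ≈ 0.364, against a panel measured at about 0.363–0.367.
- **Half-wall:** the rim is at x ≈ 0.749, against a face measured at about 0.742–0.747. That is a slight overlap, within the camera error, so I take it as touching.
- **Disagreement between views:** the side view put the axis about 4 mm further left (y 0.259), and part of the rim is hidden behind the fridge there.

**Jars:** both stand upright in their places in the last pictures. The only forces felt during the pushes were from pushing the tray.

**Other things on the worktop:**
- **Shaker, mug and coaster:** the last readings agree with the first to within about 12 mm, which is roughly how far off the network is.
- **Tongs, canister and spoon:** I could not confirm these. The tongs reading was about 7 cm off, the canister reading landed on a jar, and the spoon was not found. The arm was parked over that side by then. The arm passed well above the tongs and canister, and above the spoon, without touching them.

The last network fit of the lazy Susan in the top view was also bad (40 mm error), so I relied on the outline fit and the force readings instead.

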